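# Fit the missing push rivet in the pump unit's cover

## Robot

A 6-joint arm with a two-finger parallel gripper is mounted at the origin on the work surface. World frame = base frame: x ahead of the robot, y to its left, z up, the work surface at z = 0. Lengths are in m, angles in rad, forces in N, time in s.
With the tool pointing down it reaches from about 0.4 to 0.825 m from the base axis. Payload 7 kg.
Tool frame: the origin (TCP) lies at the very end of the fingers, on their centre line; the grasp point (between the pads) lies 19 mm behind it; z points along the fingers, y is the line along which they close (so a half turn about z gives the same grasp; the last joint's range is limited). The gripper opens to 88 mm and grips with 3 to 60 N. Pads are 19 mm wide; open, the fingers measure 130 mm over their backs; the gripper's body (78 mm by 193 mm) begins 47 mm behind the grasp point.
Start: joints at [-0.949, 0.359, 0.012, 0, -1.224, -0.288], TCP at [0.221, -0.638, 0.19] pointing down, gripper open.
Joint ranges: [-3.07, 3.07], [-1.43, 2.12], [-1.02, 1.25], [-3.03, 1.67], [-3.05, -0], [-3.03, 3.03]. Speed limits (rad/s): [2.39, 2.39, 3.01, 3.14, 3.14, 3.14].

## Interface

Orientations are given as [roll, pitch, yaw] about the fixed x, y, z axes, in that order (R = Rz(yaw) Ry(pitch) Rx(roll)).
In Python, from station import arm, grab_frame gives the robot as it stands.
- The arm moves only by the tool jog_arm, never from a script. Its argument "deltas" is a list that holds one entry, the list of rows, each a list of 4 numbers: the shift along the tool's x, y, z in units of 60 mm (1.0 is 60 mm), then the turn about the tool's z in units of 5 degrees (1.0 is 5 degrees). A call has 1 to 8 rows; each row is the pose to reach, as a shift and turn from the pose commanded when the call began, along the tool's axes at that moment; what a row does not reach only later rows make up. A row lasts 1/8 s, in which the tool goes at most 62.5 mm and 10.7 degrees, less where a joint would pass 70% of its speed; a pose out of reach is approached as far as the arm can. A call with a gripper value outside its range is refused whole. "grip" is the finger opening in mm, from 0 to 87.6, set as the call begins (left out, the last holds). The fingers move at their own pace and stop on an object; "squeeze" is the grip in N (left out, the last holds). Time passes only in rows, so rows that repeat a pose let the fingers close. It gives the time, the measured TCP pose, the force, the opening and the grip force at its end, in the units of the state.
- arm.get_state(): the state, without advancing time (a new reading comes with each control period).
- grab_frame(name): name is "scene" or "top" or "wrist"; returns a dict with "img" (400x640x3 uint8, red, green, blue), "vfov" (degrees; the focal length in pixels is half the picture's height over the tangent of half this angle, whatever the lens; pixels are square), "cx", "cy" (the principal point, pixels), "xyz" and "rotation" of the camera in the world. Camera axes: x right, y down, z forward; pixel columns grow to the right and rows downward; lengths in m; the calibration is good to about 2 mm. A picture is of the moment at which its call begins. There is no depth.
- arm.job_done(): hands the job in; it is judged then, once.
The state is a dict: "t": time; "q": joint angles; "qd": joint speeds; "joint_efforts": joint torques, N m; "eef_pos": TCP position; "ee_rot": TCP orientation; "force": force on the tool from outside, world axes, zero at the start; "moment": the same for the moment, N m; "width": finger opening in m; "gripper_force": force on a finger pad.
Only numpy, scipy, OpenCV 4.12 (cv2) and the standard library are available. Lean on these libraries where they do the work, as an engineer would, in place of code of your own. Each camera call takes 0.05 s, during which the arm holds its last target. There are 200 camera calls.

## Task

The grey top cover of the bench pump unit lacks its fourth push rivet. Take the larger push rivet from the tube rack, pass its legs through the cover's empty slot and gently feel along the slot for the hole in the frame underneath, until the head lies flat on the cover with its centre pin still up; only then press the pin down flush to lock it. Press gently while feeling and never hard on the thin cover, do not push the pin in early, let go, and leave the small rivet, bottle, vial and beaker as they are.

Things in the scene. Friction and masses are not known exactly. Their poses are not given: they have to be found in the camera images.
- rivet: The larger black plastic push rivet, 15 g, upright in a hole of the red tube rack, head resting on the rack's top. Round head 26 mm across, 3 mm thick; origin at the centre of the head's UNDERSIDE, z up. Above the head stands the round centre pin, 8 mm across, its top 10.5 mm above the head's upper face while up; pinch the rivet by the sides of this pin.
- pin (a joint): How far the centre pin is pushed into the rivet, m: 0 = up, 0.010 = fully in, its top then 0.5 mm above the head, practically flush. It starts to slide at about 6 N of axial push, needs about 9 N at the end, then stops hard and stays. Pushing it in spreads the two legs so wide that they no longer pass the frame's hole.
- pin_top (a point): Centre of the top face of the rivet's centre pin, z up; it moves with the pin.
- cover: The grey cover plate on the white pump unit, held fast, 151 x 176 x 3 mm, its top 98 mm above the bench. Origin at the centre of its underside, x away from the control panel, y along the long side, z up. Three corners carry fitted rivets with 26 mm heads, the fourth has the empty slot. The thin cover bears at most 30 N from the rivet, 20 N from the fingers.
- slot (a point): Centre of the cover's empty slot, on the cover's top face, z up; slot 13 mm wide along x, 26.5 mm long along y. Directly under the 3 mm cover is a fixed 3 mm frame plate with one round 12 mm hole, on the slot's centre line (x = 0) but 2.8 to 7 mm off along y, to either side, different each time: feel for it, or see it through the slot. Below the frame is 30 mm of free space.
- small_rivet: A smaller black panel pin in the rack's other occupied hole: head 18 mm, top stem 6 mm across. Not for this job; origin at the underside of its head. Leave it where it is.
- bottle: Amber glass bottle, 48 mm across, 100 mm high, standing beyond the rack; origin at the centre of its foot. Leave it alone.
- vial: Small white vial with red cap, 32 mm across, 62 mm high, beyond the rack; origin at the centre of its foot. Leave it alone.
- beaker: Empty glass beaker, 68 mm across, 85 mm high, on the right in front of the pump unit; origin at the centre of its foot. Leave it alone.
- rivet_tip (a point): Foot of the rivet, on its axis, 16 mm below the head's underside. Below the head there is a round shank 10.5 mm across for 8 mm, then two legs 8 mm long, together as wide as the shank, 0.3 mm narrower all round at the blunt foot. These hollow legs crumple if the rivet is pressed on the frame with more than 20 N.
- rack: Red cryovial rack, 84 x 214 mm, 45 mm high, fixed; origin at the centre of its underside, y along its length. The rivet and the small rivet stand in 13 mm holes at y = +48 and -48 mm on its long centre line, either way round. Three capped vials rise 18 mm above its top on the line y = 0.
- unit: The white pump unit, 250 x 210 mm, fixed; origin at the centre of its underside, x away from its sloping control panel. It carries the cover and, beneath it, the sheet-steel frame plate, which is part of this body.

How it is judged:
On the way:
1. the rivet is seated through the slot and the frame's hole, its head down on the cover, its pin still up (z of rivet in the frame of slot between -0.002 and 0.0015 m and x of rivet in the frame of slot between -0.003 and 0.003 m and y of rivet in the frame of slot between -0.009 and 0.009 m and angle between rivet's own z axis and vertical below 0.12 rad and value of joint pin below 0.003 m), for 0.2 s.
At the end, for the whole second after the job is handed in: The larger rivet sits in the empty slot and frame hole, upright within 0.08 rad, head within 1.5 mm of the cover's top, pin in by at least 8.5 of 10 mm, at rest and released; the small rivet is within 10 mm, the bottle, vial and beaker within 15 mm of where they stood (value of joint pin above 0.0085 m and z of rivet in the frame of slot between -0.002 and 0.0015 m and x of rivet in the frame of slot between -0.003 and 0.003 m and y of rivet in the frame of slot between -0.009 and 0.009 m and angle between rivet's own z axis and vertical below 0.08 rad and linear speed of rivet below 0.02 m/s and distance of small_rivet from where it was at the start of the episode below 0.01 m and distance of each of bottle, vial, beaker from where it was at the start of the episode below 0.015 m); the robot touches nothing.
It fails at once if the pin is pushed in more than 3 mm while the head is not yet down (more than 2.5 mm above the cover) (value of joint pin above 0.003 m and (z of rivet in the frame of slot above 0.0025 m or z of rivet in the frame of slot below -0.005 m)).
It fails at once if the rivet is pressed on the frame with more than 20 N or on the cover with more than 30 N, or the fingers press the cover with more than 20 N (contact force between rivet and unit above 20 N or contact force between rivet and cover above 30 N or contact force between the fingers and cover above 20 N).
It fails at once if the bottle, vial or beaker is moved more than 15 mm, or the small rivet more than 10 mm (distance of any of bottle, vial, beaker from where it was at the start of the episode above 0.015 m or distance of small_rivet from where it was at the start of the episode above 0.01 m).
It also fails if it takes over 64 s, if anything falls off the work surface, if the arm or the gripper's body presses on something with over 40 N, if the wrist force passes 120 N, or if a joint passes its speed limit or range.

## Working session

There is one attempt and no reset: what is moved stays moved. The work goes in short steps, Python scripts to look and compute and a tool call to move; the robot and the scene stay as the last step left them, time stands still between calls to the robot, and variables do not carry over. Pictures are saved under pics/ and viewed, at most 10 in all, crops included, and the job is handed in when it is done.

Besides the shell and the picture viewer there is one more tool, called after ">>>" by a JSON object that holds its "method" and its "body". jog_arm: Moves the arm, as the interface text tells. Its arguments: {"type":"object","properties":{"deltas":{"type":"array"},"grip":{"type":"number"},"squeeze":{"type":"number"}},"required":["deltas"]}

```bash
mkdir -p pics; ls
python3 - <<'E'
from station import arm, grab_frame
import cv2,numpy as np
print(arm.get_state())
for n in ("scene","top","wrist"):
    f=grab_frame(n); cv2.imwrite(f"pics/{n}0.png",f["img"][:,:,::-1]); np.save(f"pics/{n}0.npy",f,allow_pickle=True)
    print(n,f["vfov"],f["cx"],f["cy"],f["xyz"],np.round(f["rotation"],4).tolist())
a=[cv2.imread(f"pics/{n}0.png") for n in ("scene","top","wrist")]
E
```

```text
pics
{'t': 0.0, 'q': array([-9.48889040e-01,  3.59361238e-01,  1.10430363e-02, -3.58041676e-04,
       -1.22409912e+00, -2.88127696e-01]), 'qd': array([ 5.82500338e-04, -1.94898893e-04, -1.84432488e-05,  1.31207634e-03,
       -1.45002342e-03, -3.99871854e-04]), 'joint_efforts': array([-3.76070716e-05, -5.82720244e+01,  2.93048662e+01,  6.99722528e+00,
        6.72475944e-03, -1.51710210e-04]), 'eef_pos': array([ 0.22094382, -0.63722141,  0.18883102]), 'ee_rot': array([ 3.13994283e+00, -1.37955966e-04, -2.80793488e+00]), 'force': array([ 0.10664612, -0.18048875, -0.02370385]), 'moment': array([ 0.00433849,  0.02089655, -0.03567863]), 'gripper_force': 0.0, 'width': 0.08733471492076815}
scene 56.5580164978121 313.8426116344235 192.98970600484327 [1.03597126 0.21978421 0.68019788] [-2.3981, 0.0058, 2.1239]
top 57.25762823631059 317.07287607761816 199.48548648187545 [ 0.47996564 -0.06944657  1.14993241] [-3.0529, 0.0029, -1.5578]
wrist 63.767534063331354 324.78336178795155 204.26097807021668 [ 0.15172356 -0.66243107  0.38386394] [2.8645, -0.0022, 1.9057]
```

View pics/top0.png

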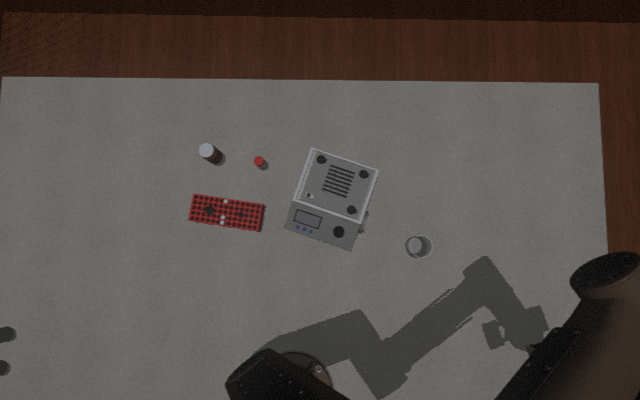

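View pics/scene0.png

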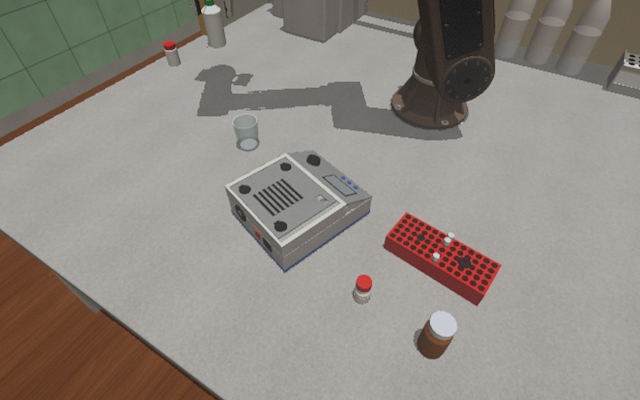

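The top view shows the rack at about (227,213), with the larger rivet at about (210,210), and the empty slot at about (309,196). In the scene view the larger rivet is at (465,262) and the slot at (320,198).

```bash
cat > h.py <<'E'
import numpy as np, cv2
from scipy.spatial.transform import Rotation as R
def K(f): return 200/np.tan(np.radians(f["vfov"])/2)
def ray(f,u,v):
    d=np.array([(u-f["cx"])/K(f),(v-f["cy"])/K(f),1.]); M=R.from_euler('xyz',f["rotation"]).as_matrix()
    return np.array(f["xyz"]),M@(d/np.linalg.norm(d))
def plane(f,u,v,z):
    o,d=ray(f,u,v); return o+d*(z-o[2])/d[2]
def proj(f,p):
    M=R.from_euler('xyz',f["rotation"]).as_matrix(); c=M.T@(np.array(p)-f["xyz"])
    return K(f)*c[:2]/c[2]+[f["cx"],f["cy"]]
def tri(*obs):
    A=np.zeros((3,3));b=np.zeros(3)
    for f,u,v in obs:
        o,d=ray(f,u,v);P=np.eye(3)-np.outer(d,d);A+=P;b+=P@o
    x=np.linalg.solve(A,b); return x,[np.linalg.norm(np.cross(x-ray(f,u,v)[0],ray(f,u,v)[1])) for f,u,v in obs]
def load(n): return np.load(f"pics/{n}.npy",allow_pickle=True).item()
def snap(n,name):
    from station import grab_frame
    f=grab_frame(n); cv2.imwrite(f"pics/{name}.png",f["img"][:,:,::-1]); np.save(f"pics/{name}.npy",f,allow_pickle=True); return f
def togo(target,st,yaw=None):
    """shift in tool axes (units) from measured pose"""
    M=R.from_euler('xyz',st["ee_rot"]).as_matrix(); return M.T@(np.array(target)-st["eef_pos"])/0.06
E
python3 - <<'E'
from h import *
t=load("top0");s=load("scene0")
for nm,a,b in (("rivet",(210,210),(465,262)),("slot",(309,196),(321,198)),("small",(241,214),(421,237))):
    print(nm,tri((t,*a),(s,*b)))
for nm,a,z in (("beaker",(420,246),0.08),("bottle",(207,150),.1),("vial",(259,161),.06)): print(nm,plane(t,*a,z))
hsv=cv2.cvtColor(t["img"],cv2.COLOR_RGB2HSV)
m=((hsv[...,0]<8)|(hsv[...,0]>172))&(hsv[...,1]>150)&(hsv[...,2]>60)
m=cv2.morphologyEx(m.astype(np.uint8),cv2.MORPH_CLOSE,np.ones((9,9)))
c=max(cv2.findContours(m,0,2)[0],key=cv2.contourArea)
q=cv2.boxPoints(cv2.minAreaRect(c)); print(np.array([plane(t,*p,.045) for p in q]).round(3))
w=load("wrist0"); M=R.from_euler('xyz',w["rotation"]).as_matrix(); T=R.from_euler('xyz',[3.13994,0,-2.80793]).as_matrix()
print("cam in tool",T.T@(np.array(w["xyz"])-[.22094,-.63722,.18883]), (T.T@M).round(3))
E
```

```text
rivet (array([0.54183899, 0.26078613, 0.04250021]), [np.float64(0.0018410543250622668), np.float64(0.001841054325062233)])
slot (array([ 0.58428489, -0.04326738,  0.09615449]), [np.float64(0.001742369730402042), np.float64(0.001742369730401942)])
small (array([0.53087442, 0.16535389, 0.04465952]), [np.float64(0.001260927510316739), np.float64(0.001260927510316704)])
beaker [ 0.44360287 -0.36502512  0.08      ]
bottle [0.71397518 0.25744385 0.1       ]
vial [0.69113046 0.11159748 0.06      ]
[[0.511 0.322 0.045]
 [0.592 0.313 0.045]
 [0.562 0.101 0.045]
 [0.482 0.111 0.045]]
cam in tool [ 0.07365587 -0.00082954 -0.19503558] [[ 0.001 -0.962 -0.274]
 [ 1.     0.001  0.001]
 [-0.001 -0.274  0.962]]
```

>>> {"method": "jog_arm", "body": {"deltas": [[[-1, 0.8, -0.5, -2], [-2, 1.6, -0.5, -4], [-3, 2.4, -0.5, -6], [-3.7, 3, -0.5, -8], [-4.4, 3.6, -0.5, -10], [-5.2, 4.2, -0.5, -12], [-5.9, 4.8, -0.5, -12.6], [-6.6, 5.4, -0.5, -12.6]]]}}

```text
t: 1.15
eef_pos: [0.4816, -0.2139, 0.2199]
ee_rot: [-3.141, 0.0, -1.707]
force: [0.6, -0.3, -0.5]
width: 0.0876
gripper_force: 0.0
```

>>> {"method": "jog_arm", "body": {"deltas": [[[-1, -0.4, 0.2, 0], [-1.9, -0.8, 0.5, 0], [-2.8, -1.2, 0.5, 0], [-2.8, -1.2, 0.5, 0], [-2.8, -1.2, 0.5, 0]]]}}

```text
t: 1.78
eef_pos: [0.5749, -0.059, 0.1893]
ee_rot: [3.141, -0.0, -1.707]
force: [-0.3, -0.4, 0.3]
width: 0.0877
gripper_force: 0.0
```

Run:
```python
from h import *
f=snap("wrist","w1"); t=load("top0");print(proj(f,[.584,-.043,.098]))
u,v=proj(f,[.584,-.043,.098]).astype(int); c=f["img"][max(v-50,0):v+50,max(0,u-50):u+50]
i=f["img"][:,:,::-1]; print(u,v)
cv2.imwrite("pics/w1v.png",np.hstack([cv2.resize(i,(400,250)),cv2.resize(c[:,:,::-1],(250,250),interpolation=2)]))
```

```text
[317.65527977 214.45976827]
317 214
```

View pics/w1.png

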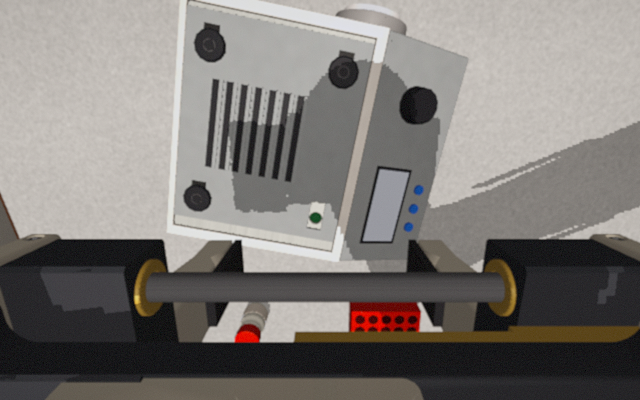

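The wrist view shows the slot at about (316,215). A dark green hole sits inside it at about (315,217).

```bash
cat > slot.py <<'E'
from h import *
def fit(f,u,v,zt,show=None):
    c=f["img"][v-30:v+30,u-30:u+30].astype(int); g=c.sum(2)/3
    b=np.median(c.reshape(-1,3),0)
    return c,b
E
python3 - <<'E'
from h import *
f=load("w1"); c=f["img"][195:236,298:334]
cv2.imwrite("pics/w1c.png",cv2.resize(c[:,:,::-1],None,fx=14,fy=14,interpolation=0))
g=c.astype(int)
for y in range(5,38,2): print(195+y,' '.join("%3d"%x for x in g[y,4:32].mean(1)))
E
```

```text
200 111 111 110 112 110 111 112 111 110 108 109 108 107 109 114 111 108 112 108 110 111 108 109 110 113 107 109 107
202 107 108 110 109 110 110 108 109 116 140 163 171 175 188 190 175 147 124 119 120 118 120 122 114 109 112 110 110
204 138 139 138 138 139 139 145 157 161 176 200 210 211 210 210 209 208 206 206 207 207 207 192 164 161 166 168 164
206 173 173 173 174 173 174 174 172 179 198 208 209 209 208 208 209 210 210 209 208 210 206 186 169 167 171 172 172
208 172 170 173 172 171 171 169 170 192 206 208 209 208 207 209 209 209 208 209 209 210 204 177 167 170 171 172 173
210 172 172 172 171 173 170 169 167 194 209 210 210 208 208 207 210 211 210 209 210 207 194 171 167 170 174 172 173
212 171 174 173 171 173 172 172 182 198 198 181 149 126 120 125 150 178 196 207 210 204 176 165 169 173 173 172 172
214 172 171 172 172 171 169 170 175 150  93  52  39  43  44  43  41  45  83 144 191 203 183 169 173 172 172 173 171
216 173 173 173 173 173 171 149 110  70  47  45  43  48  51  46  49  48  33  67 129 172 175 170 172 172 172 171 172
218 173 172 174 174 173 173 162 121  66  40  42  44  44 
[... 171 characters left out ...]
 173
222 172 173 173 175 167 157 189 206 195 162 120  90  70  65  60  70 103 149 178 175 168 169 172 171 172 171 171 171
224 174 173 173 173 170 186 200 207 209 207 200 192 185 179 177 188 200 207 204 180 167 171 171 171 170 172 172 172
226 174 174 175 170 163 178 187 189 193 203 208 207 209 209 209 208 208 208 197 176 168 170 171 172 171 171 170 171
228 173 174 174 173 162 150 139 127 123 133 136 138 138 137 143 173 187 185 174 171 171 172 171 172 171 170 171 170
230 172 172 172 174 174 177 176 175 176 174 172 170 168 166 159 156 154 150 159 167 172 171 171 171 170 171 171 170
232 173 172 174 174 174 172 174 175 173 174 174 173 175 173 174 175 176 174 176 172 172 172 171 171 170 171 170 170
```

View pics/w1c.png

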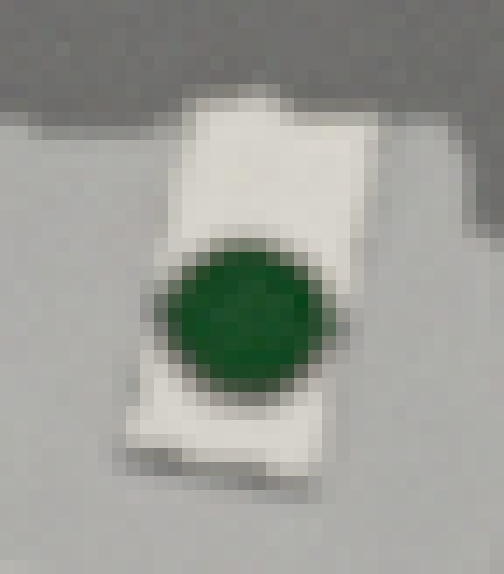

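The crop shows the whole slot, rows 202–229. The green hole is centred at about (315.3,217.5), so it lies toward image-down, the cover's +y side.

>>> {"method": "jog_arm", "body": {"deltas": [[[-0.7, 0, 0, 0], [-1.2, 0, 0, 0], [-1.2, 0, 0, 0]]]}}

```text
t: 2.2
eef_pos: [0.585, 0.0123, 0.19]
ee_rot: [-3.141, 0.0, -1.708]
force: [-0.5, -0.5, -0.5]
width: 0.0872
gripper_force: 0.0
```

```bash
cat > slot.py <<'E'
from h import *
def hole(f):
    i=f["img"].astype(int); m=((i[...,1]-i[...,0]>25)&(i[...,1]-i[...,2]>20)).astype(np.uint8)
    n,l,s,c=cv2.connectedComponentsWithStats(m); k=1+np.argmax(s[1:,4]); return c[k],s[k]
E
python3 - <<'E'
from slot import *
from station import arm
import time
a=load("w1");b=snap("wrist","w2")
ha,sa=hole(a);hb,sb=hole(b);print(ha,sa,hb,sb,arm.get_state()["eef_pos"])
print(tri((a,*ha),(b,*hb)),plane(a,*ha,.095),plane(b,*hb,.095))
# dark rivet heads for cover axes + rivet heads heights
for f in (a,b):
    i=f["img"].astype(int).sum(2)/3; 
    m=(i<55).astype(np.uint8); n,l,s,c=cv2.connectedComponentsWithStats(m)
    for k in range(1,n):
        if 300<s[k,4]<1600: print(s[k],c[k].round(1),plane(f,*c[k],.101).round(4))
u,v=hb.astype(int); print(u,v); cv2.imwrite("pics/w2c.png",b["img"][v-20:v+20,u-20:u+20,::-1])
i=b["img"][v-20:v+22:2,u-16:u+18].astype(int).mean(2)
for r,row in zip(range(v-20,v+22,2),i): print(r,' '.join("%3d"%x for x in row))
E
```

```text
[315.16216216 217.18918919] [310 213  11   9  74] [314.9375     139.97321429] [309 135  13  11 112] [0.58479374 0.01155125 0.19006025]
(array([ 0.58703063, -0.03937406,  0.0939819 ]), [np.float64(4.096265397314853e-05), np.float64(4.0962653973044546e-05)]) [ 0.5869142  -0.03969636  0.095     ] [ 0.58702933 -0.03945682  0.095     ]
[195  24  30  38 756] [210.   43.1] [ 0.649  -0.1982  0.101 ]
[329  55  29  33 651] [343.6  73. ] [ 0.5456 -0.1617  0.101 ]
[207  80  11  86 325] [211.9 121.6] [ 0.6615 -0.1384  0.101 ]
[220  83  12  85 304] [225.7 124.8] [ 0.6504 -0.1343  0.101 ]
[ 400   87   37   37 1102] [417.6 105.2] [ 0.4868 -0.1281  0.101 ]
[233 107  11  65 304] [237.9 141.7] [ 0.643  -0.1189  0.101 ]
[286 106  16  75 375] [293.2 145. ] [ 0.596  -0.1096  0.101 ]
[184 181  27  30 514] [197.4 196.2] [ 0.6897 -0.076   0.101 ]
[206 302  22  24 367] [214.6 311.5] [0.7016 0.0439 0.101 ]
[350 302  70  30 662] [383.6 307.2] [0.5317 0.0622 0.101 ]
[422 302  23  24 375] [435.  311.6] [0.4807 0.0743 0.101 ]
[198   0  11  80 387] [203.1  38.5] [ 0.664  -0.1312  0.101 ]
[213   0  12  83 388] [218.
[... 2901 characters left out ...]

151 106 106 107 106 104 105 105 102  97  95  99 104 108 112 115 120 123 126 125 130 132 130 125 109 103 103 104 106 106 102 107 102 104 104
153 106 105 102 104 104 105 105 107 106 106 104 104 107 102 101  97  99 101  96  99 102 101 103 105 104 104 106 105 103 103 103 104 105 104
155 103 104 105 102 105 105 106 105 107 105 107 104 106 105 107 105 107 107 103 106 107 106 103 104 104 103 104 104 104 106 104 104 102 102
157 100 104 105 106 106 106 104 107 106 106 105 107 106 108 106 104 105 107 105 108 109 106 106 105 107 103 104 105 102 103 104 103 103 105
159 107 105 104 106 103 107 103 106 104 101 106 105 104 105 107 108 105 106 105 106 105 107 105 106 105 104 104 106 103 106 103 103 104 102
```

>>> {"method": "jog_arm", "body": {"deltas": [[[-1, 0.3, 0.1, 0], [-2, 0.6, 0.2, 0], [-3, 1, 0.4, 0], [-4, 1.3, 0.5, 0], [-4, 1.3, 0.5, 0], [-4, 1.3, 0.5, 0]]], "grip": 36}}

```text
t: 3.0
eef_pos: [0.5408, 0.2596, 0.1598]
ee_rot: [3.141, -0.0, -1.708]
force: [-0.2, -0.7, 0.8]
width: 0.0373
gripper_force: 0.0
```

Run:
```python
from h import *
f=snap("wrist","w3"); print(proj(f,[.542,.261,.048]))
```

```text
[323.99601416 193.12929299]
```

View pics/w3.png

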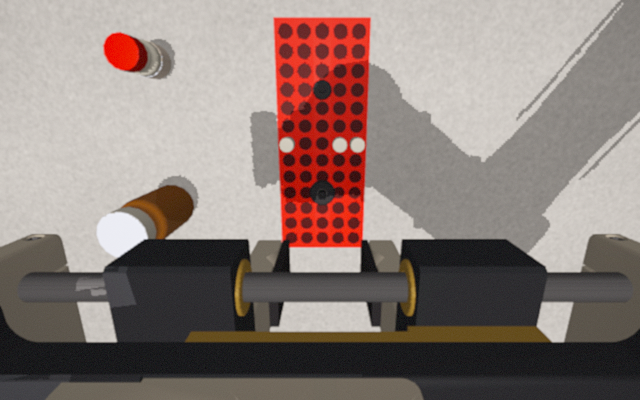

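The rack fills the middle of the picture. The larger rivet is at about (321,193) and the small one at (322,89).

>>> {"method": "jog_arm", "body": {"deltas": [[[-0.4, 0, 0.4, 0], [-0.4, 0, 0.8, 0], [-0.4, 0, 0.8, 0]]]}}

```text
t: 3.42
eef_pos: [0.5435, 0.2817, 0.1104]
ee_rot: [3.139, -0.003, -1.711]
force: [0.0, -0.9, 0.2]
width: 0.0358
gripper_force: 0.0
```

Run:
```python
from h import *
f=snap("wrist","w4"); a=load("w3")
u,v=proj(f,[.541,.261,.048]).astype(int); print(u,v)
x=cv2.resize(a["img"][170:215,300:345],(360,360),interpolation=0); y=cv2.resize(f["img"][v-30:v+30,u-30:u+30],(360,360),interpolation=0)
o=np.hstack([x,y]).astype(float); cv2.imwrite("pics/w4c.png",np.clip(o*2,0,255).astype(np.uint8)[:,:,::-1])
```

```text
324 181
```

View pics/w4c.png

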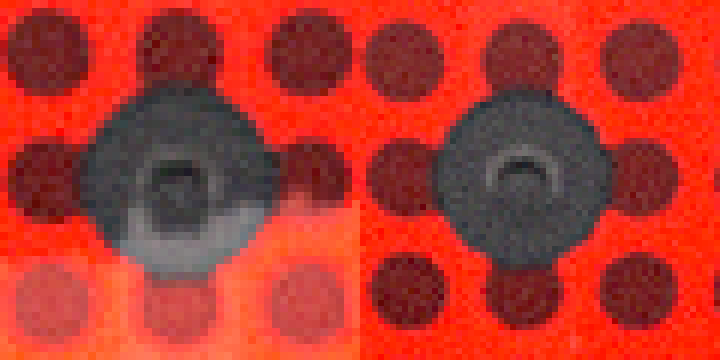

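The crops show the grey round head, centred at about (322.5,192.5) in w3 and (320.8,180.7) in w4, with the pin near its middle.

```bash
cat > head.py <<'E'
from h import *
def head(f,u,v,r=28):
    i=f["img"].astype(int); m=np.zeros(i.shape[:2],np.uint8); w=i[v-r:v+r,u-r:u+r]; m[v-r:v+r,u-r:u+r]=(w[...,0]-w[...,2]<15)
    n,l,s,c=cv2.connectedComponentsWithStats(m); k=1+np.argmax(s[1:,4]); cs=cv2.findContours((l==k).astype(np.uint8),0,1)[0]
    return cv2.minEnclosingCircle(cs[0]),c[k],s[k]
E
python3 - <<'E'
from head import *
from station import arm
a=load("w3");b=load("w4")
for f,u,v in ((a,322,192),(b,321,181)):
    print(head(f,u,v)); print(plane(f,*head(f,u,v)[1],.048))
ca,cb=head(a,322,192)[1],head(b,321,181)[1]
print("tri head",tri((a,*ca),(b,*cb)))
# small head, rack axis
(c,_,_)=head(a,322,89,18); print("small",plane(a,*head(a,322,89,18)[1],.048))
t=plane(a,*ca,.048); st=arm.get_state(); print(st["eef_pos"],st["ee_rot"])
print("go",togo([t[0],t[1],.0495],st))
E
```

```text
(((322.0, 192.0), 12.369417190551758), array([321.83257919, 192.18099548]), array([310, 180,  25,  25, 442], dtype=int32))
[0.54397257 0.25976173 0.048     ]
(((320.60809326171875, 180.3918914794922), 15.047216415405273), array([320.65098634, 180.30652504]), array([306, 166,  30,  30, 659], dtype=int32))
[0.54397438 0.25987468 0.048     ]
tri head (array([0.54408449, 0.26042229, 0.04525995]), [np.float64(4.19546564983878e-06), np.float64(4.195465649860426e-06)])
small [0.53083086 0.16543114 0.048     ]
[0.54430243 0.28237176 0.11183441] [ 3.14106408e+00 -1.12437808e-03 -1.71007031e+00]
go [ 0.37277981 -0.04741854  1.0393017 ]
```

>>> {"method": "jog_arm", "body": {"deltas": [[[0.37, -0.05, 0.2, 0], [0.37, -0.05, 0.5, 0], [0.37, -0.05, 0.75, 0], [0.37, -0.05, 0.9, 0], [0.37, -0.05, 1.02, 0], [0.37, -0.05, 1.02, 0], [0.37, -0.05, 1.02, 0]]]}}

```text
t: 4.35
eef_pos: [0.5442, 0.2621, 0.0509]
ee_rot: [-3.141, 0.0, -1.708]
force: [-0.7, 0.3, 0.4]
width: 0.0358
gripper_force: 0.0
```

Run:
```python
from head import *
from station import arm
st=arm.get_state(); print(st["eef_pos"],st["force"],togo([.544,.2598,.050],st))
f=snap("wrist","w5"); u,v=proj(f,[.544,.2598,.048]).astype(int);print(u,v)
cv2.imwrite("pics/w5c.png",cv2.resize(f["img"][v-60:v+60,u-90:u+90],(720,480),interpolation=0)[:,:,::-1])
```

```text
[0.54416302 0.26213135 0.05092298] [-0.73109319  0.2789211   0.3909499 ] [ 0.03886723 -0.00261199  0.01537238]
325 227
```

View pics/w5c.png

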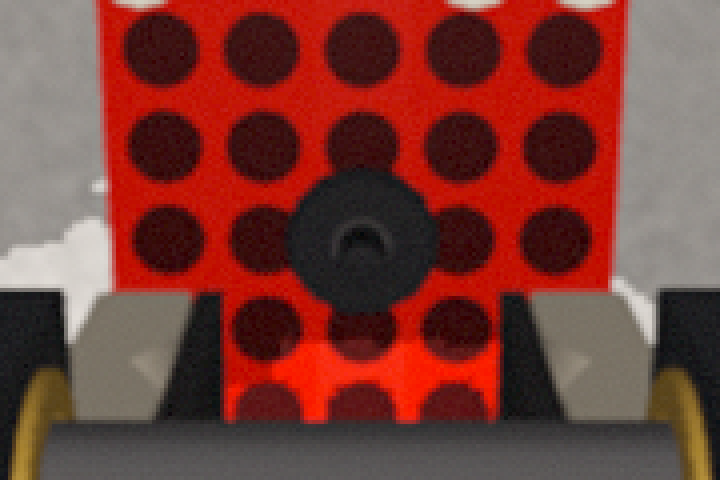

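The head sits midway between the open fingers, at crop position (360,238). The fingertips look short in this view, so closing on the pin and reading the width will show whether the grasp holds.

>>> {"method": "jog_arm", "body": {"deltas": [[[0.04, 0, 0.01, 0], [0.04, 0, 0.01, 0], [0.04, 0, 0.01, 0], [0.04, 0, 0.01, 0]]], "grip": 0, "squeeze": 25}}

```text
t: 4.9
eef_pos: [0.5437, 0.2595, 0.05]
ee_rot: [-3.142, 0.0, -1.708]
force: [0.5, -0.4, 0.5]
width: 0.0029
gripper_force: 0.0
```

Run:
```python
from h import *
from station import arm
f=snap("scene","s1"); st=arm.get_state(); print(st["width"],st["gripper_force"],st["eef_pos"])
g=snap("wrist","w6")
p=proj(f,st["eef_pos"]);u,v=p.astype(int); q=proj(g,st["eef_pos"]).astype(int); print(p,q)
A=cv2.resize(f["img"][v-60:v+40,u-50:u+50],(390,390),interpolation=0);B=cv2.resize(g["img"][q[1]-50:q[1]+50,q[0]-50:q[0]+50],(390,390),interpolation=0)
cv2.imwrite("pics/s1c.png",np.clip(np.hstack([A,B])*1.3,0,255).astype(np.uint8)[:,:,::-1])
```

```text
0.0013041025614107542 0.0 [0.54364448 0.25948146 0.05000503]
[464.18128768 260.23344221] [325 232]
```

View pics/s1c.png

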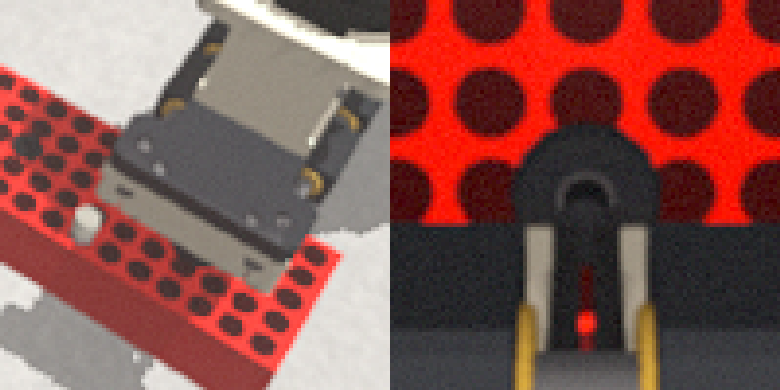

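The wrist crop shows the fingers closed at about crop row 225, which works out to tips roughly 38 mm higher than the reported TCP. That fits the fingers closing on nothing. I'll reopen and go lower in small, force-watched steps.

>>> {"method": "jog_arm", "body": {"deltas": [[[0, 0, 0, 0], [0, 0, 0.1, 0], [0, 0, 0.2, 0], [0, 0, 0.28, 0], [0, 0, 0.34, 0], [0, 0, 0.4, 0], [0, 0, 0.45, 0], [0, 0, 0.45, 0]]], "grip": 20}}

```text
t: 6.0
eef_pos: [0.5435, 0.2594, 0.0227]
ee_rot: [3.141, -0.0, -1.708]
force: [-0.6, -0.7, 0.8]
width: 0.0203
gripper_force: 0.0
```

Run:
```python
from head import *
from station import arm
st=arm.get_state(); f=snap("wrist","w7"); print(st["eef_pos"],st["force"],f["xyz"])
u,v=proj(f,[.544,.2598,.048]).astype(int);print(u,v)
cv2.imwrite("pics/w7c.png",np.clip(cv2.resize(f["img"][v-50:v+70,u-80:u+80],(720,540),interpolation=0)[:,:,::-1]*1.5,0,255).astype(np.uint8))
```

```text
[0.54347118 0.25936702 0.02273304] [-0.58350741 -0.71543345  0.83388276] [0.53373667 0.18567819 0.2176792 ]
324 248
```

View pics/w7c.png

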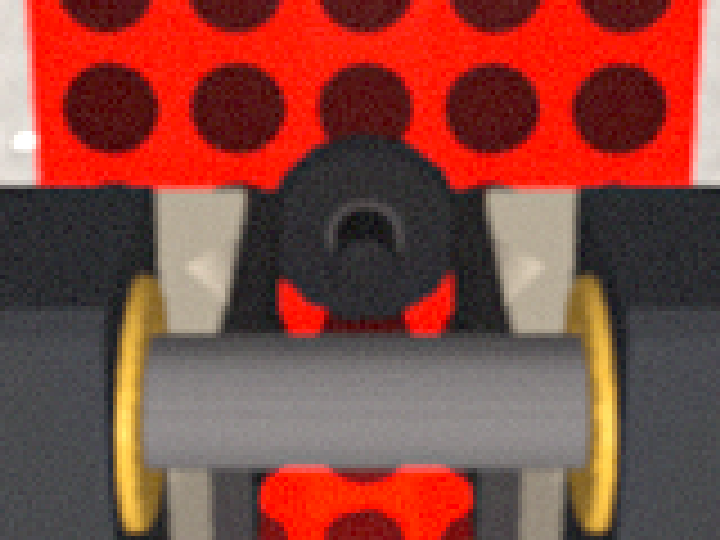

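The fingers now straddle the pin evenly: pin at crop x=364, finger faces at 280 and 452. The tips are just above the head, so I go down about 10 mm more, gently.

>>> {"method": "jog_arm", "body": {"deltas": [[[0, 0, 0.04, 0], [0, 0, 0.08, 0], [0, 0, 0.12, 0], [0, 0, 0.15, 0], [0, 0, 0.15, 0]]]}}

```text
t: 6.68
eef_pos: [0.5435, 0.2594, 0.0138]
ee_rot: [3.141, -0.0, -1.708]
force: [-0.9, 0.2, 0.2]
width: 0.0202
gripper_force: 0.0
```

>>> {"method": "jog_arm", "body": {"deltas": [[[0, 0, 0.015, 0], [0, 0, 0.03, 0], [0, 0, 0.03, 0]]]}}

```text
t: 7.05
eef_pos: [0.5436, 0.2595, 0.0121]
ee_rot: [3.142, -0.0, -1.708]
force: [-0.1, 0.3, -0.7]
width: 0.0197
gripper_force: 0.0
```

>>> {"method": "jog_arm", "body": {"deltas": [[[0, 0, 0, 0], [0, 0, 0, 0], [0, 0, 0, 0], [0, 0, 0, 0]]], "grip": 0, "squeeze": 25}}

```text
t: 7.55
eef_pos: [0.5436, 0.2595, 0.0122]
ee_rot: [-3.142, 0.0, -1.708]
force: [-0.2, 0.8, -0.4]
width: 0.0067
gripper_force: 25.0
```

>>> {"method": "jog_arm", "body": {"deltas": [[[0, 0, -0.1, 0], [0, 0, -0.25, 0], [0, 0, -0.5, 0], [0, 0, -0.9, 0], [0, 0, -1.5, 0], [0, 0, -2, 0], [0, 0, -2, 0]]]}}

```text
t: 8.43
eef_pos: [0.5453, 0.2607, 0.1363]
ee_rot: [-3.137, 0.005, -1.708]
force: [-0.4, -0.7, -0.9]
width: 0.0067
gripper_force: 25.0
```

Run:
```python
from head import *
from station import arm
st=arm.get_state(); print(st["eef_pos"],st["width"],st["gripper_force"])
f=snap("wrist","w8"); g=snap("scene","s2")
tip=st["eef_pos"]+[0,0,.038]; u,v=proj(f,tip).astype(int); a,b=proj(g,tip).astype(int); print(u,v,a,b)
A=cv2.resize(f["img"][v-50:v+50,u-50:u+50],(390,390),interpolation=0);B=cv2.resize(g["img"][b-45:b+45,a-45:a+45],(390,390),interpolation=0)
cv2.imwrite("pics/w8c.png",np.clip(np.hstack([A,B])*1.6,0,255).astype(np.uint8)[:,:,::-1])
```

```text
[0.5452714  0.26065084 0.13629647] 0.006711650832868443 24.99990016222
324 258 485 221
```

View pics/w8c.png

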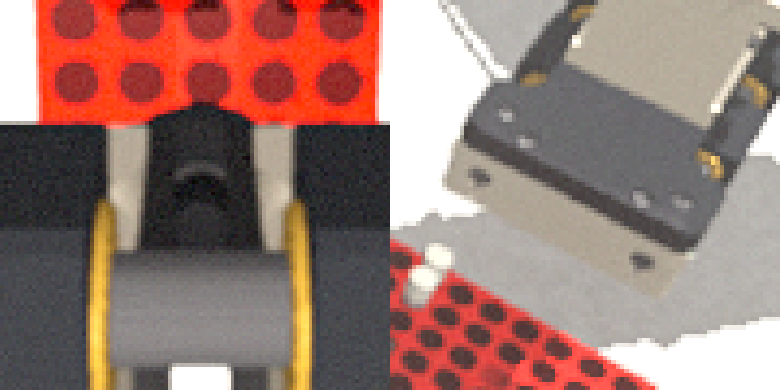

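Tenth and last picture: the rivet's head moves with the fingers and its rack hole is empty. Now I carry it over the hole seen earlier, keeping the same yaw.

>>> {"method": "jog_arm", "body": {"deltas": [[[0.7, -0.2, 0, 0], [1.5, -0.4, 0, 0], [2.3, -0.65, 0, 0], [3.1, -0.9, 0, 0], [3.9, -1.15, 0.1, 0], [4.5, -1.3, 0.3, 0], [4.84, -1.395, 0.54, 0], [4.84, -1.395, 0.54, 0]]]}}

```text
t: 9.52
eef_pos: [0.5851, -0.0413, 0.0977]
ee_rot: [3.138, -0.001, -1.711]
force: [0.3, -0.0, 0.2]
width: 0.0065
gripper_force: 25.0
```

>>> {"method": "jog_arm", "body": {"deltas": [[[0, 0, 0, 0], [0, 0, 0, 0], [0, 0, 0, 0]]]}}

```text
t: 9.9
eef_pos: [0.587, -0.0389, 0.1002]
ee_rot: [-3.141, 0.0, -1.707]
force: [0.0, 0.2, 0.7]
width: 0.0062
gripper_force: 25.0
```

Run:
```python
from slot import *
from station import arm
st=arm.get_state(); print(st["eef_pos"],st["ee_rot"],st["width"],st["force"],"hole",togo([.5868,-.0398,.10],st))
f=snap("wrist","w9")
try: print(hole(f),proj(f,[.587,-.0395,.095]))
except Exception as e: print(e)
# held head silhouette lower/upper edges: predicted circle points
p=st["eef_pos"]+[0,0,.0328]; print("head proj",proj(f,p),"tip",proj(f,p-[0,0,.016]))
u,v=proj(f,p).astype(int); i=f["img"][v-40:v+22:2,u-34:u+36:2].astype(int).mean(2)
for r,row in zip(range(v-40,v+22,2),i): print(r,' '.join("%3d"%x for x in row))
print(u)
```

```text
[ 0.58695968 -0.03885613  0.10021728] [-3.14086793e+00  3.01624643e-04 -1.70715237e+00] 0.006245231299691891 [0.00612218 0.16158627 0.70582046] hole [0.01594806 0.00050089 0.0036162 ]
(array([324.99438202, 227.60674157]), array([317, 221,  17,  14, 178], dtype=int32)) [325.00556202 228.57459849]
head proj [325.2411839  253.72496774] tip [325.2204348  242.39120795]
213 127 127 125 126 126 125 125 125 124 125 125 127 124 124 148 154 152 150 153 152 155 153 153 149 117 124 126 125 127 126 126 127 126 128 123
215 126 127 128 125 126 125 122 123 125 127 127 125 125 123 150 152 155 153 152 153 155 155 154 149 115 123 127 126 125 126 124 127 125 125 125
217 127 125 127 126 127 125 124 127 127 125 124 127 125 129 150 151 153 152 153 154 152 154 152 136 118 126 126 126 125 127 127 127 126 127 127
219 128 127 127 126 127 124 128 125 126 126 126 128 124 138 153 154 147 143 148 153 153 153 155 124 122 128 125 128 126 127 129 128 127 126 122
221 127 126 128 126 124 124 124 126 127 125 127 126 125 142 145 109  76  69  75 111 145 153 151 124 125 126 126 127 126 127 126 129 125 125 116
223 127 126 1
[... 3034 characters left out ...]
  84  76 114 115  81  21  29  21  25  31  36  35  28  33  34  25  24  26  26  15  98 112 113  65  85  80  33  32  34  32
267  47  43  36  41  95  84  71 112 115  72  24  28  27  26  32  31  34  30  34  30  29  23  25  25  22  93 115 109  66  88  92  31  43  46  47
269  43  47  34  49 100  79  68 111 110  58  18  22  25  20  25  31  26  31  35  29  28  22  27  28  17  76 115 104  63  84  99  37  40  44  45
271  46  47  38  57 105  88  72  99  98  43  30  33  32  27  30  30  35  33  33  36  34  33  30  31  33  62 101  97  68  94 102  41  40  47  43
273  47  49  39  63 109  79  50  49  50  51  51  54  54  52  48  49  51  51  51  48  52  50  51  52  49  52  48  52  55  92 106  47  43  51  48
325
```

Run:
```python
from h import *
tx=np.array([-.1368,-.9906,0])
def rim(f,u,v0):
    col=f["img"][:,int(u)-2:int(u)+3].astype(int); 
    return [(r,int(col[r,:,0].mean()),int(col[r,:,1].mean())) for r in range(int(v0)-6,int(v0)+10)]
def pred(f,c): 
    return min((proj(f,np.array(c)+[0,0,dz]+.013*tx)[1] for dz in (0,.003)))
for n in ("w5","w6","w7"):
    f=load(n); c=[.5440,.2598,.045]; v=pred(f,c); u=proj(f,c)[0]; print(n,u,v,rim(f,u,v))
for n,tcp in (("w8",[.5453,.2607,.1363]),("w9",[.58696,-.03886,.1002])):
    f=load(n); T=R.from_euler('xyz',[-3.1409,.0003,-1.708]).as_matrix()
    # tcp from camera pose for consistency
    M=R.from_euler('xyz',f["rotation"]).as_matrix()
    c=np.array(tcp)+[0.0004,.0003,.0328]; v=pred(f,c); u=proj(f,c)[0]; print(n,u,v,rim(f,u,v))
    w=load("w5"); print("cam-tcp",np.array(f["xyz"])-tcp, "w5",np.array(w["xyz"])-[.54416,.26213,.05092])
```

```text
w5 325.00292648433975 206.89049440611177 [(200, 60, 17), (201, 60, 19), (202, 59, 13), (203, 59, 15), (204, 58, 17), (205, 57, 12), (206, 59, 14), (207, 57, 16), (208, 47, 14), (209, 30, 21), (210, 28, 27), (211, 28, 28), (212, 33, 32), (213, 32, 31), (214, 35, 34), (215, 34, 32)]
w6 324.7180452528705 211.29045589783456 [(205, 57, 12), (206, 57, 13), (207, 58, 17), (208, 57, 15), (209, 57, 13), (210, 58, 16), (211, 57, 13), (212, 52, 16), (213, 38, 19), (214, 28, 27), (215, 27, 27), (216, 29, 29), (217, 33, 32), (218, 34, 34), (219, 34, 34), (220, 36, 34)]
w7 324.5160146300457 225.65707458731637 [(219, 57, 13), (220, 56, 13), (221, 57, 14), (222, 58, 17), (223, 57, 13), (224, 56, 11), (225, 55, 12), (226, 54, 14), (227, 46, 18), (228, 31, 23), (229, 26, 27), (230, 27, 26), (231, 29, 28), (232, 32, 29), (233, 33, 31), (234, 33, 32)]
w8 324.32494984718653 232.4192757230242 [(226, 98, 33), (227, 95, 30), (228, 97, 30), (229, 96, 29), (230, 96, 29), (231, 98, 30), (232, 106, 31), (233, 98, 29), (234, 58, 19), (235, 25, 22), (236, 23, 25), (237, 22, 24), (238, 24, 23), (239, 29, 29), (240, 31, 29), (241, 29, 27)]
cam-tcp [-0.01080308 -0.0745455   0.19458851] w5 [-0.00985781 -0.07377171  0.19491177]
w9 324.5907340901779 232.07325356443351 [(226, 31, 87), (227, 30, 87), (228, 32, 88), (229, 33, 89), (230, 29, 85), (231, 33, 88), (232, 29, 87), (233, 25, 76), (234, 25, 43), (235, 26, 24), (236, 26, 26), (237, 26, 27), (238, 33, 30), (239, 30, 28), (240, 35, 35), (241, 31, 29)]
cam-tcp [-0.00988206 -0.07379774  0.19491412] w5 [-0.00985781 -0.07377171  0.19491177]
```

>>> {"method": "jog_arm", "body": {"deltas": [[[0.02, 0, 0.1, 0], [0.02, 0, 0.2, 0], [0.02, 0, 0.28, 0], [0.02, 0, 0.32, 0], [0.02, 0, 0.35, 0], [0.02, 0, 0.365, 0], [0.02, 0, 0.375, 0], [0.02, 0, 0.375, 0]]]}}

```text
t: 10.95
eef_pos: [0.5866, -0.0408, 0.0773]
ee_rot: [-3.141, 0.0, -1.708]
force: [0.2, 0.0, -0.4]
width: 0.0061
gripper_force: 25.0
```

>>> {"method": "jog_arm", "body": {"deltas": [[[0, 0, 0.008, 0], [0, 0, 0.016, 0], [0, 0, 0.016, 0]]]}}

```text
t: 11.32
eef_pos: [0.5865, -0.0408, 0.0763]
ee_rot: [3.142, -0.0, -1.708]
force: [-0.5, 0.4, -0.5]
width: 0.0068
gripper_force: 25.0
```

>>> {"method": "jog_arm", "body": {"deltas": [[[0, 0, 0.008, 0], [0, 0, 0.016, 0], [0, 0, 0.016, 0]]]}}

```text
t: 11.7
eef_pos: [0.5865, -0.0408, 0.0753]
ee_rot: [3.142, -0.0, -1.708]
force: [0.7, -0.2, 0.6]
width: 0.0066
gripper_force: 25.0
```

>>> {"method": "jog_arm", "body": {"deltas": [[[0, 0, 0.008, 0], [0, 0, 0.016, 0], [0, 0, 0.025, 0], [0, 0, 0.025, 0]]]}}

```text
t: 12.2
eef_pos: [0.5865, -0.0409, 0.0738]
ee_rot: [3.141, -0.0, -1.708]
force: [0.7, 0.5, -0.5]
width: 0.0065
gripper_force: 25.0
```

>>> {"method": "jog_arm", "body": {"deltas": [[[0, 0, 0.008, 0], [0, 0, 0.016, 0], [0, 0, 0.025, 0], [0, 0, 0.025, 0]]]}}

```text
t: 12.7
eef_pos: [0.5865, -0.0408, 0.0723]
ee_rot: [3.142, 0.0, -1.708]
force: [-0.2, 0.2, -0.7]
width: 0.0064
gripper_force: 25.0
```

>>> {"method": "jog_arm", "body": {"deltas": [[[0, 0, 0.012, 0], [0, 0, 0.024, 0], [0, 0, 0.036, 0], [0, 0, 0.05, 0], [0, 0, 0.05, 0]]]}}

```text
t: 13.32
eef_pos: [0.5865, -0.0408, 0.0692]
ee_rot: [3.141, -0.0, -1.708]
force: [0.3, -0.5, 0.1]
width: 0.0064
gripper_force: 25.0
```

>>> {"method": "jog_arm", "body": {"deltas": [[[0, 0, 0.01, 0], [0, 0, 0.02, 0], [0, 0, 0.03, 0], [0, 0, 0.03, 0]]]}}

```text
t: 13.82
eef_pos: [0.5865, -0.0409, 0.0675]
ee_rot: [3.141, -0.0, -1.708]
force: [0.2, 0.4, 0.4]
width: 0.0064
gripper_force: 25.0
```

Expected seat is at TCP z ≈ 0.065, so I continue in 0.5 mm steps.

>>> {"method": "jog_arm", "body": {"deltas": [[[0, 0, 0.01, 0], [0, 0, 0.02, 0], [0, 0, 0.02, 0]]]}}

```text
t: 14.2
eef_pos: [0.5865, -0.0408, 0.0663]
ee_rot: [3.142, -0.0, -1.708]
force: [-0.0, -0.5, -0.2]
width: 0.0065
gripper_force: 25.0
```

>>> {"method": "jog_arm", "body": {"deltas": [[[0, 0, 0.008, 0], [0, 0, 0.008, 0]]]}}

```text
t: 14.45
eef_pos: [0.5865, -0.0408, 0.0658]
ee_rot: [3.141, -0.0, -1.708]
force: [0.7, -0.1, 0.4]
width: 0.0064
gripper_force: 25.0
```

>>> {"method": "jog_arm", "body": {"deltas": [[[0, 0, 0.008, 0], [0, 0, 0.008, 0]]]}}

```text
t: 14.7
eef_pos: [0.5865, -0.0409, 0.0653]
ee_rot: [3.142, -0.0, -1.708]
force: [-0.2, 0.3, 0.2]
width: 0.0063
gripper_force: 25.0
```

>>> {"method": "jog_arm", "body": {"deltas": [[[0, 0, 0.008, 0], [0, 0, 0.008, 0]]]}}

```text
t: 14.95
eef_pos: [0.5866, -0.0409, 0.0651]
ee_rot: [-3.141, -0.0, -1.708]
force: [-1.0, -0.5, 3.2]
width: 0.0067
gripper_force: 25.0
```

Contact came at exactly the expected height (3 N), so the head is down. Next I release, look, rise and close the fingers.

>>> {"method": "jog_arm", "body": {"deltas": [[[0, 0, -0.005, 0], [0, 0, -0.005, 0], [0, 0, -0.005, 0], [0, 0, -0.005, 0], [0, 0, -0.1, 0], [0, 0, -0.25, 0], [0, 0, -0.4, 0], [0, 0, -0.4, 0]]], "grip": 20}}

```text
t: 15.95
eef_pos: [0.5874, -0.0407, 0.0902]
ee_rot: [-3.139, 0.001, -1.708]
force: [0.5, -0.1, 0.1]
width: 0.0199
gripper_force: 0.0
```

Run:
```python
from h import *
from station import arm
st=arm.get_state(); print(st["eef_pos"],st["width"],st["force"])
f=snap("wrist","w10"); c=np.array([.5869,-.0398,.098]); tx=np.array([-.1368,-.9906,0])
print("pred head",proj(f,c),"rim",proj(f,c+.013*tx))
u,v=proj(f,c).astype(int); i=f["img"][v-34:v+30:2,u-34:u+36:2].astype(int).mean(2)
for r,row in zip(range(v-34,v+30,2),i): print(r,' '.join("%3d"%x for x in row))
```

```text
[ 0.58736249 -0.0406716   0.09020374] 0.019854087092728148 [ 0.47469957 -0.07850978  0.06224174]
pred head [326.12993335 238.01362127] rim [326.17727224 218.22587673]
204 127 126 127 125 126 129 129 128 128 127 126 128 128 126 126 127 128 129 128 126 128 128 127 128 127 125 125 125 124 124 124 123 124 124 123
206 127 126 127 124 128 127 124 126 127 127 126 128 128 127 126 129 128 126 127 128 130 126 127 129 127 127 125 124 126 125 124 122 126 125 126
208 126 124 127 127 126 127 127 128 125 127 127 128 126 127 130 125 129 127 128 130 125 127 125 125 128 126 123 125 124 124 126 124 120 125 125
210 126 127 125 125 126 126 124 127 127 126 125 125 128 127 128 128 128 129 126 126 130 127 128 126 126 123 125 123 124 124 124 125 124 125 124
212 126 128 128 126 127 127 125 127 125 126 126 127 126 129 122 126 127 127 126 123 128 125 126 126 126 127 124 123 123 125 124 123 125 123 125
214 125 125 125 125 126 125 124 128 127 126 127 126 127 126 138 150 153 151 144 137 134 130 125 126 124 125 123 124 124 124 123 126 124 125 125
216 125 126 127 126 125 125 125 128 125 127 127 125 128 125 141 153 1
[... 2974 characters left out ...]
  24  27  22 110 127 124 126 127 126 129 125 115 111 109 119 122 124 129 126 126 125 129  84  12  21  23  27  56 112 121 129
260 123 102  31  27  24  29  11  95 127 126 127 126 127 125 129 127 129 128 127 126 128 126 126 124 126 125  72  15  28  28  24  40 112 123 125
262 128  93  26  25  29  23  17  94 128 124 126 125 124 127 129 129 127 145 126 124 125 126 124 126 127 126  71  18  27  27  23  26 108 122 115
264 117  81  21  24  25  27  13  97 129 126 128 131 155 177 188 188 187 187 134 128 126 127 125 125 127 126  71  15  23  28  25  22 101 114 112
266 109  53  28  26  24  21  10 112 150 147 140 144 196 199 194 193 191 191 187 157 125 127 124 126 128 126  73  19  31  26  23  20  71 109 113
```

The numbers show the head flat and round on the cover at (326,238), with the pin's ring still standing. Now I close the fingers and come down on the pin.

>>> {"method": "jog_arm", "body": {"deltas": [[[0, 0, 0, 0], [0, 0, 0, 0], [0, 0, 0, 0], [0, 0, 0.06, 0], [0, 0, 0.12, 0], [0, 0, 0.18, 0], [0, 0, 0.22, 0], [0, 0, 0.22, 0]]], "grip": 0}}

```text
t: 17.0
eef_pos: [0.5865, -0.0409, 0.0754]
ee_rot: [3.141, -0.0, -1.708]
force: [0.1, 0.4, -0.4]
width: 0.0007
gripper_force: 0.0
```

>>> {"method": "jog_arm", "body": {"deltas": [[[0, 0, 0.015, 0], [0, 0, 0.03, 0], [0, 0, 0.03, 0]]]}}

```text
t: 17.38
eef_pos: [0.5868, -0.0408, 0.0745]
ee_rot: [-3.141, 0.0, -1.708]
force: [-2.0, 0.0, 4.2]
width: 0.0007
gripper_force: 2.3
```

>>> {"method": "jog_arm", "body": {"deltas": [[[0, 0, 0.015, 0], [0, 0, 0.03, 0], [0, 0, 0.03, 0]]]}}

```text
t: 17.75
eef_pos: [0.5868, -0.0408, 0.0728]
ee_rot: [-3.141, 0.0, -1.708]
force: [-2.4, 0.2, 5.7]
width: 0.0005
gripper_force: 2.8
```

The pin is sliding at about 6 N, starting from contact at z ≈ 0.0746. It should stop near 0.0646.

>>> {"method": "jog_arm", "body": {"deltas": [[[0, 0, 0.015, 0], [0, 0, 0.03, 0], [0, 0, 0.045, 0], [0, 0, 0.06, 0], [0, 0, 0.06, 0]]]}}

```text
t: 18.38
eef_pos: [0.5868, -0.0408, 0.0693]
ee_rot: [-3.141, 0.0, -1.708]
force: [-1.5, 0.7, 6.5]
width: 0.0002
gripper_force: 3.3
```

>>> {"method": "jog_arm", "body": {"deltas": [[[0, 0, 0.012, 0], [0, 0, 0.024, 0], [0, 0, 0.036, 0], [0, 0, 0.036, 0]]]}}

```text
t: 18.88
eef_pos: [0.5868, -0.0409, 0.0673]
ee_rot: [-3.141, 0.0, -1.708]
force: [-2.3, 0.6, 6.9]
width: 0.0006
gripper_force: 3.7
```

>>> {"method": "jog_arm", "body": {"deltas": [[[0, 0, 0.008, 0], [0, 0, 0.016, 0], [0, 0, 0.016, 0]]]}}

```text
t: 19.25
eef_pos: [0.5868, -0.0409, 0.0664]
ee_rot: [-3.141, 0.0, -1.708]
force: [-3.0, 0.5, 8.1]
width: 0.0003
gripper_force: 4.0
```

>>> {"method": "jog_arm", "body": {"deltas": [[[0, 0, 0.008, 0], [0, 0, 0.014, 0], [0, 0, 0.014, 0]]]}}

```text
t: 19.62
eef_pos: [0.5868, -0.0408, 0.0656]
ee_rot: [-3.141, 0.0, -1.708]
force: [-3.2, 0.6, 8.2]
width: 0.0004
gripper_force: 4.2
```

>>> {"method": "jog_arm", "body": {"deltas": [[[0, 0, 0.007, 0], [0, 0, 0.007, 0]]]}}

```text
t: 19.88
eef_pos: [0.5868, -0.0409, 0.0652]
ee_rot: [-3.141, 0.0, -1.708]
force: [-2.5, 1.0, 8.3]
width: 0.0005
gripper_force: 4.2
```

>>> {"method": "jog_arm", "body": {"deltas": [[[0, 0, 0.005, 0], [0, 0, 0.005, 0]]]}}

```text
t: 20.12
eef_pos: [0.5869, -0.0409, 0.0649]
ee_rot: [-3.141, 0.0, -1.708]
force: [-3.2, -0.9, 8.5]
width: 0.0006
gripper_force: 4.3
```

>>> {"method": "jog_arm", "body": {"deltas": [[[0, 0, 0.005, 0], [0, 0, 0.005, 0]]]}}

```text
t: 20.38
eef_pos: [0.5869, -0.0409, 0.0648]
ee_rot: [-3.14, 0.0, -1.708]
force: [-3.1, 1.5, 10.1]
width: 0.0003
gripper_force: 5.2
```

>>> {"method": "jog_arm", "body": {"deltas": [[[0, 0, 0.005, 0], [0, 0, 0.005, 0]]]}}

```text
t: 20.62
eef_pos: [0.5869, -0.0409, 0.0647]
ee_rot: [-3.14, 0.0, -1.708]
force: [-4.4, 0.7, 11.7]
width: 0.0004
gripper_force: 6.1
```

The pin has hit its hard stop: about 10 mm of travel, with the force rising to 12 N. I back off and check.

>>> {"method": "jog_arm", "body": {"deltas": [[[0, 0, -0.05, 0], [0, 0, -0.3, 0], [0, 0, -0.8, 0], [0, 0, -1.3, 0], [0, 0, -1.3, 0], [0, 0, -1.3, 0]]]}}

```text
t: 21.38
eef_pos: [0.5864, -0.0408, 0.1414]
ee_rot: [-3.141, 0.0, -1.708]
force: [-1.1, -0.2, -1.3]
width: 0.0
gripper_force: 0.0
```

Run:
```python
from h import *
from station import arm
st=arm.get_state(); print(st["eef_pos"],st["force"])
f=snap("wrist","w11"); c=np.array([.5869,-.0398,.101]); u,v=proj(f,c).astype(int)
i=f["img"].astype(int).mean(2); m=np.zeros(i.shape,np.uint8); m[v-25:v+25,u-25:u+25]=i[v-25:v+25,u-25:u+25]<60
n,l,s,q=cv2.connectedComponentsWithStats(m); k=1+np.argmax(s[1:,4]); print(s[k],q[k],plane(f,*q[k],.101))
w=i[v-18:v+18:2,u-18:u+18:2]
for r in w: print(' '.join("%3d"%x for x in r))
t=snap("top","t2"); d=np.abs(t["img"].astype(int)-load("top0")["img"]).sum(2)
for nm,(a,b) in dict(bottle=(207,150),vial=(259,161),beaker=(418,246),small=(241,214)).items(): print(nm,d[b-6:b+7,a-6:a+7].mean())
```

```text
[ 0.58636085 -0.04078041  0.14135952] [-1.12459597 -0.21769961 -1.30368525]
[309 199  32  30 765] [324.55163399 213.58169935] [ 0.58683429 -0.04073594  0.101     ]
122 122 121 122 121 125 124 142 150 151 151 150 153 151 148 127 119 121
120 120 121 124 124 122 115 127  93  74  93 117 134 146 151 127 120 121
120 122 122 123 118  69  38  19  25  25  29  16  27  71 130 117 119 123
121 122 123 114  59  23  30  33  36  30  33  34  29  25  41  94 120 124
121 122 113  56  19  35  36  35  32  31  34  36  34  32  27  26 102 125
123 125  83  22  29  28  29  31  26  32  36  34  33  35  33  25  54 119
125 124  63  26  30  32  33  33  29  35  34  30  30  29  31  34  24  97
123 109  29  30  32  33  33  39  54  50  48  54  35  30  32  37  27  57
123  89  31  29  34  31  35  52  37  33  33  44  48  30  32  36  32  46
125  84  28  30  32  34  47  42  32  36  35  32  50  31  32  32  26  54
126  97  29  30  34  31  42  47  32  29  29  36  50  36  25  29  31  58
126 121  38  28  35  29  39  51  40  34  33  47  45  33  29  29  29  63
126 121  50  32  31  30  33  36  54  55  52  43  33  31  33  32  31  97
127 128 104  42  28  30  30  34  28  27  34  36  34  33  32  22  70 120
123 123 126 101  27  31  30  34  27  29  31  35  34  33  32  50 113 123
123 124 123 123  88  38  26  34  31  29  33  28  30  35  73 113 123 124
122 122 122 123 122 110  85  54  33  32  37  37  52  95 123 121 124 121
125 123 123 123 121 122 126 118 108 107 116 120 122 124 125 121 121 120
bottle 61.828402366863905
vial 81.13609467455622
beaker 47.710059171597635
small 36.25443786982248
```

```bash
python3 -c "
from station import arm
print(arm.job_done())"
```

```text
the job is handed in; nothing more can be done
None
```

The larger rivet is seated through the slot and the frame hole, its pin is pressed flush and released, and the job is handed in; the final check of the bottle, vial, beaker and small rivet by top camera was inconclusive, but the arm never went near them.

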